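# Put two swapped microscope objectives back on their own storage bases and cover them

## Task

The two microscope objectives were put back on each other's storage bases: exchange them so that each sits fully home in the socket of the base of its own size, then close each base with the clear cover of its size, pushed down flat on the base's rim. Keep the objectives upright, never stand one on the bare worktop - park one on the stack of wipes meanwhile - set them down without dropping them, and leave the loupe, the sample box and the tweezers where they are.

Things in the scene. Friction and masses are not known exactly. Their poses are not given: they have to be found in the camera images.
- objective_small: small microscope objective, 50 mm tall, upright on its brass thread: thread 20 mm diameter, 6 mm long, tapered foot; aluminium barrel 28 mm diameter from 6 to 38 mm; nose tapering to 16 mm. About 90 g. Origin: centre of its underside (thread end); z up its axis. Starts loose in the large base's socket, origin 10 mm above the worktop.
- objective_large: large microscope objective, 66 mm tall, same build: thread 32 mm diameter, 6 mm long, tapered foot; barrel 42 mm diameter from 6 to 46 mm; nose tapering to 24 mm. About 200 g. Origin: centre of its underside (thread end); z up its axis. Starts perched on top of the small base, whose socket is too narrow, origin 18 mm above the worktop.
- base_small: small round white storage base, fixed: flange 58 mm diameter, 8 mm high; boss 42 mm diameter up to 18 mm; in it a socket 24 mm diameter, floor at 10 mm. Its objective sits with the thread in the socket and the barrel's shoulder on the boss: origin 12 mm above the base's. The cover goes over the boss onto the flange. Origin: centre of the underside, on the worktop; z up.
- base_large: large round white storage base, fixed: flange 70 mm diameter, 8 mm high; boss 54 mm diameter up to 18 mm; in it a socket 36 mm diameter, floor at 10 mm. Its objective sits with the thread in the socket and the barrel's shoulder on the boss: origin 12 mm above the base's. The cover goes over the boss onto the flange. Origin: centre of the underside, on the worktop; z up.
- cover_small: small clear plastic cover, 84 mm tall, mouth down on the worktop: tube 51 mm outside, 46 inside (mouth flared to 50 inside, 55 outside over the lowest 5 mm), inner height 60 mm, roof at 64 mm, on it a ribbed black knob 34 mm diameter up to 84 mm. 70 g. Origin: centre of the mouth (underside); z up. Seated, origin 8 mm above the base's.
- cover_large: large clear plastic cover, 100 mm tall, mouth down on the worktop: tube 63 mm outside, 58 inside (mouth flared to 62 inside, 67 outside over the lowest 5 mm), inner height 76 mm, roof at 80 mm, on it a ribbed black knob 34 mm diameter up to 100 mm. 110 g. Origin: centre of the mouth (underside); z up. Seated, origin 8 mm above the base's.
- wipe_stack: stack of white lint-free wipes, 112 x 118 mm and 37 mm high, flat and firm on top (rely on the middle 100 x 100 mm), fixed: the parking place for an objective. Origin: centre of the underside. (The room's dark enclosure has upright 30 mm posts, taller than the arm's work, at x 0.335, y -0.365 and near the table's left edge: draw the hand in before swinging past them.)
- loupe: standing black loupe, 35 mm diameter, 39 mm high, a bystander. Origin: centre of the underside.
- sample_box: flat clear-lidded white sample box, 65 x 60 x 16 mm, a bystander. Origin: centre of the underside.
- tweezers: steel tweezers lying flat, 127 mm long (along y), 17 mm wide, 9 mm high, a bystander. Origin: centre of the underside.
Things that resemble listed ones, but are neither listed nor needed, are in the scene too. Leave any yellow look-alike of the cover_large alone.

How it is judged:
By the outcome, as a careful person would: the job done as asked, in the order asked, and still so for the second after the job is handed in, with the robot touching nothing.
It also fails if it takes over 120 s, if anything falls off the work surface, if the arm or the gripper's body presses on something with over 40 N, if the wrist force passes 120 N, or if a joint passes its speed limit or range.

## Robot

A 6-joint arm with a two-finger parallel gripper is mounted at the origin on a cart in front of the work surface, level with it; the furniture and walls round the work are solid. World frame = base frame: x ahead of the robot, y to its left, z up, the work surface at z = 0. Lengths are in m, angles in rad, forces in N, time in s.
With the tool pointing down it reaches from about 0.25 to 0.775 m from the base axis. Payload 4 kg.
Tool frame: the origin (TCP) lies on the centre line of the jaws, within the pads' length; the fingertips stand 25 mm ahead of it and the grasp point (between the pads) lies 6 mm ahead of it; z points along the fingers, y is the line along which they close (so a half turn about z gives the same grasp; the last joint's range is limited). The gripper opens to 94 mm and grips with 3 to 60 N. Pads are 16 mm wide; open, the fingers measure 119 mm over their backs; the gripper's body (75 mm by 177 mm) begins 78 mm behind the grasp point.
Start: joints at [-1.405, 0.087, 1.371, -0, 1.684, -0.103], TCP at [0.146, -0.53, 0.231] pointing down, gripper open.
Joint ranges: [-3.1, 3.1], [-0.76, 2.03], [0.27, 2.55], [-1.08, 4.22], [0.17, 2.65], [-2.57, 2.57]. Speed limits (rad/s): [2.79, 2.79, 3.14, 3.14, 3.14, 3.14].

## Interface

Orientations are given as [roll, pitch, yaw] about the fixed x, y, z axes, in that order (R = Rz(yaw) Ry(pitch) Rx(roll)).
In Python, from bench import sensors, optics, ticket gives the robot as it stands.
- The arm moves only by the tool send_rows, never from a script. Its argument "rows" is a list of rows, each a list of 6 numbers: the shift along the world's x, y, z in mm, then the turn, a rotation vector about the world's x, y, z in rad. In form: [[x, y, z, wx, wy, wz], ...]. A call has 1 to 8 rows; each row shifts and turns the commanded pose from where the row before left it; what a row does not reach is not made up. A row lasts 1/12 s, in which the tool goes at most 41.7 mm and 7.16 degrees, less where a joint would pass 70% of its speed; a pose out of reach is approached as far as the arm can. A call is refused whole if a number of a shift passes 41.7 or a number of a turn 0.125, either way. A call with a gripper value outside its range is refused whole. "grip" is the finger opening in mm, from 0 to 94, set as the call begins (left out, the last holds). The fingers move at their own pace and stop on an object; the grip force is fixed at half the most. Time passes only in rows, so rows that do not move let the fingers close. It gives the time, the measured TCP pose, the force, the opening and the grip force at its end, in the units of the state.
- sensors.get_obs(): the state, without advancing time (a new reading comes with each control period).
- optics.snapshot(name): name is "scene" or "top" or "wrist"; returns the picture (480x640x3 uint8, red, green, blue); there is no depth.
- optics.camera_model(name): a dict with "vertical_fov" (degrees; the focal length in pixels is half the picture's height over the tangent of half this angle, whatever the lens; pixels are square), "cx", "cy" (the principal point, pixels), "R" (3x3) and "t" (3): a world point X has camera coordinates R X + t. Camera axes: x right, y down, z forward; pixel columns grow to the right and rows downward; lengths in m; the calibration is good to about 2 mm. The wrist camera is an equidistant fisheye: a pixel r from the principal point sees the ray r / f radians off the axis. A picture is of the moment at which its call begins: read the wrist's pose just before it. camera_model takes no time and is no camera call; for the wrist camera it gives the pose at the moment of the call.
- ticket.close_job(): hands the job in; it is judged then, once.
The state is a dict: "time": time; "joint_positions": joint angles; "qvel": joint speeds; "joint_torque": joint torques, N m; "tool_pos": TCP position; "ee_rot": TCP orientation; "wrist_force": force on the tool from outside, world axes, zero at the start; "wrist_torque": the same for the moment, N m; "width": finger opening in m; "finger_force": force on a finger pad.
Only numpy, scipy, OpenCV 4.12 (cv2) and the standard library are available. Lean on these libraries where they do the work, as an engineer would, in place of code of your own. Each camera call takes 0.05 s, during which the arm holds its last target. There are 200 camera calls.

## Working session

There is one attempt and no reset: what is moved stays moved. The work goes in short steps, Python scripts to look and compute and a tool call to move; the robot and the scene stay as the last step left them, time stands still between calls to the robot, and variables do not carry over. Pictures are saved under pics/ and viewed, at most 14 in all, crops included, and the job is handed in when it is done.

Besides the shell and the picture viewer there is one more tool, called after "Request:" as a command line: name --pt "numbers of a row" for each row, then --argument value for the rest. send_rows: Moves the arm, as the interface text tells. Its arguments: {"type":"object","properties":{"rows":{"type":"array"},"grip":{"type":"number"}},"required":["rows"]}

```bash
mkdir -p pics; ls
cat > h.py <<'E'
import numpy as np, cv2
from bench import sensors, optics, ticket
def snap(cam,fn):
    m=optics.camera_model(cam); im=optics.snapshot(cam); np.savez('pics/'+fn+'.npz',im=im,**{k:np.array(v) for k,v in m.items()})
    cv2.imwrite('pics/'+fn+'.png',im[:,:,::-1]); return im,m
def load(fn):
    d=np.load('pics/'+fn+'.npz'); return d['im'],{k:d[k] for k in d.files if k!='im'}
def ray(m,u,v,fish=False):
    f=240/np.tan(np.radians(float(m['vertical_fov']))/2)
    x,y=u-m['cx'],v-m['cy']
    if fish:
        r=np.hypot(x,y); th=r/f; s=np.sin(th)/max(r,1e-9); d=np.array([x*s,y*s,np.cos(th)])
    else: d=np.array([x/f,y/f,1.])
    R=np.array(m['R']); return -R.T@np.array(m['t']), R.T@(d/np.linalg.norm(d))
def plane(m,u,v,z,fish=False):
    o,d=ray(m,u,v,fish); return o+d*(z-o[2])/d[2]
def proj(m,X,fish=False):
    f=240/np.tan(np.radians(float(m['vertical_fov']))/2)
    c=np.array(m['R'])@np.array(X)+np.array(m['t'])
    if fish:
        r=np.hypot(c[0],c[1]); th=np.arctan2(r,c[2]); return np.array([float(m['cx'])+c[0]/r*th*f,float(m['cy'])+c[1]/r*th*f])
    return np.array([float(m['cx'])+f*c[0]/c[2],float(m['cy'])+f*c[1]/c[2]])
def tri(rs):
    A=0;b=0
    for o,d in rs:
        P=np.eye(3)-np.outer(d,d);A=A+P;b=b+P@o
    X=np.linalg.solve(A,b); return X,[np.linalg.norm((np.eye(3)-np.outer(d,d))@(X-o)) for o,d in rs]
E
python3 - <<'E'
from h import *
np.set_printoptions(precision=3,suppress=True)
for c in ['top','scene','wrist']:
    im,m=snap(c,c+'0'); print(c,m['vertical_fov'],m['cx'],m['cy'],-np.array(m['R']).T@np.array(m['t']),np.array(m['R'])[2])
print(sensors.get_obs())
E
```

```text
pics
top 52.3375427665102 320.53846594096285 232.41880156063672 [ 0.203 -0.169  1.086] [ 0.325  0.185 -0.927]
scene 52.775444479121376 320.4650680345931 233.78514543289293 [-0.156  0.394  0.628] [ 0.742 -0.347 -0.574]
wrist 65.70646984690485 326.3232763561948 239.21847447191 [ 0.228 -0.508  0.383] [-0.275 -0.073 -0.959]
{'time': 0.15, 'joint_positions': array([-1.405,  0.088,  1.372, -0.   ,  1.684, -0.103]), 'qvel': array([ 0.001, -0.002, -0.004,  0.   ,  0.001,  0.   ]), 'joint_torque': array([  0.001, -34.064, -30.279,   0.072,   0.031,  -0.   ]), 'tool_pos': array([ 0.146, -0.53 ,  0.23 ]), 'ee_rot': array([-3.14 , -0.   ,  0.269]), 'wrist_force': array([-0.512,  0.364, -0.035]), 'wrist_torque': array([ 0.008, -0.053, -0.024]), 'finger_force': 0.0, 'width': 0.09428561865166608}
```

View pics/top0.png

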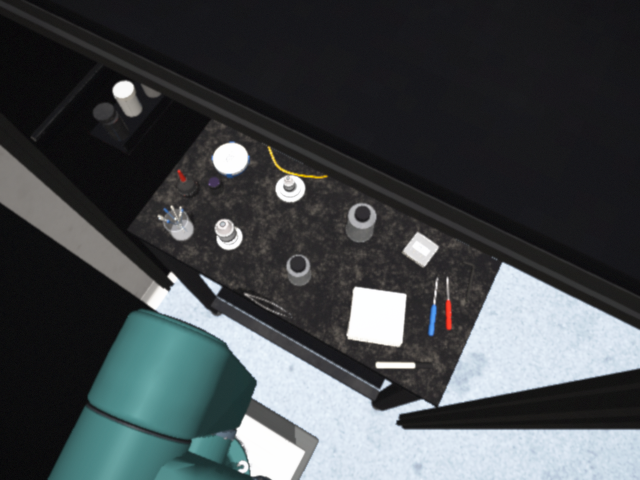

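View pics/scene0.png

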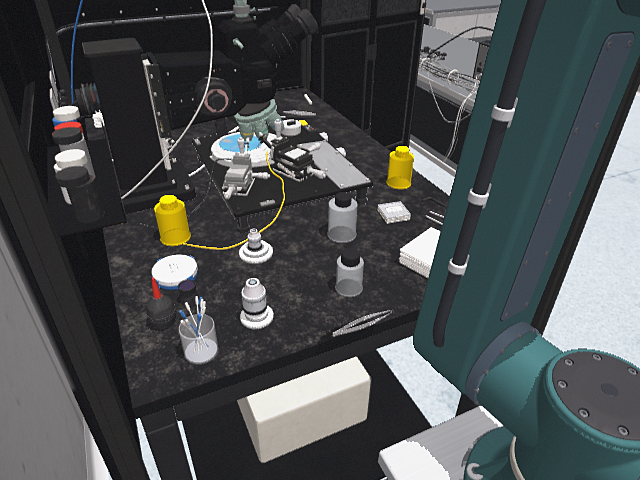

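The top view shows the small objective on the large base at (290,188), the large objective on the small base at (228,237), clear covers at (361,222) and (298,270), and the wipes at (377,317). The scene view shows the clear covers at (342,218) and (350,275). Yellow look-alikes stand at (173,220) and (400,168), and I will leave them alone. Next I'll enlarge and confirm.

Run:
```python
from h import *
np.set_printoptions(precision=3,suppress=True)
t,mt=load('top0'); s,ms=load('scene0')
a=cv2.resize(t[140:300,160:400],None,fx=3.33,fy=3.33,interpolation=cv2.INTER_CUBIC)
b=cv2.resize(s[180:340,150:450],None,fx=2.66,fy=2.66,interpolation=cv2.INTER_CUBIC)
cv2.imwrite('pics/cropt.png',a[:,:,::-1]);cv2.imwrite('pics/crops.png',b[:,:,::-1])
for n,p,z in [('baseL',(290,188),.008),('baseS',(229,237),.008),('cL',(361,222),.05),('cS',(298,270),.04),('wipe',(377,317),.037),('w1',(357,288),.037),('w2',(407,292),.037),('w3',(402,347),.037),('w4',(347,340),.037),('box',(420,250),.016)]:
    print(n,plane(mt,*p,z))
```

```text
baseL [0.647 0.169 0.008]
baseS [0.465 0.229 0.008]
cL [ 0.634 -0.031  0.05 ]
cS [0.466 0.039 0.04 ]
wipe [ 0.458 -0.163  0.037]
w1 [ 0.494 -0.095  0.037]
w2 [ 0.54  -0.196  0.037]
w3 [ 0.427 -0.238  0.037]
w4 [ 0.383 -0.13   0.037]
box [ 0.653 -0.179  0.016]
```

View pics/cropt.png

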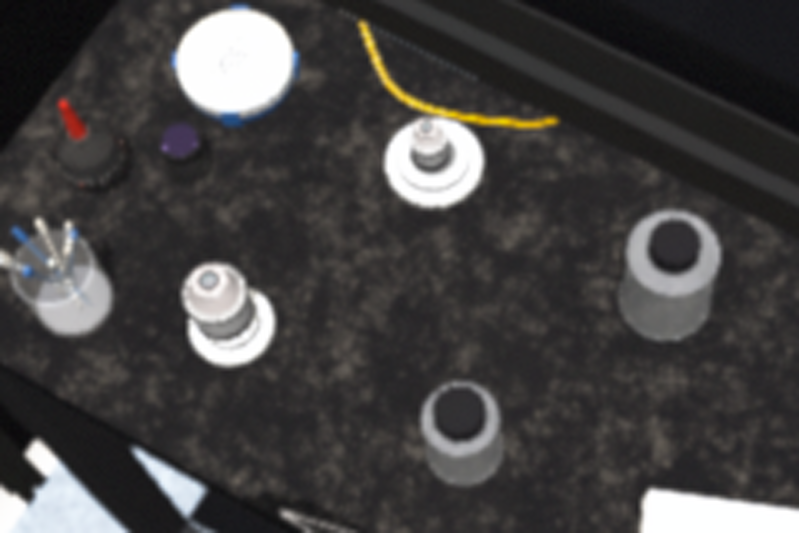

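View pics/crops.png

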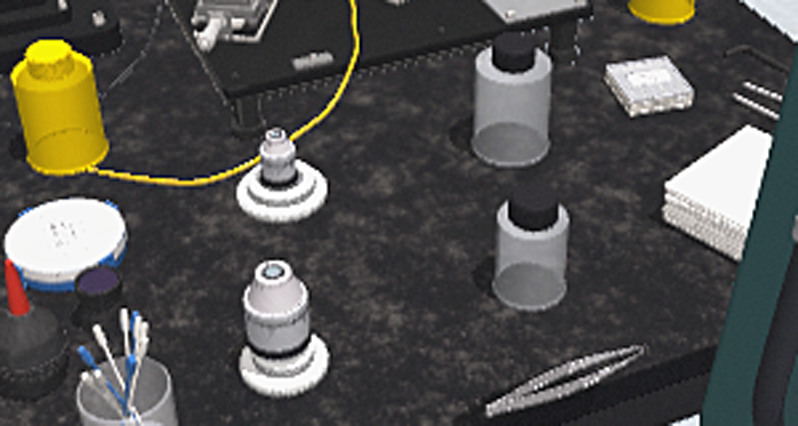

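The clear covers at scene (342,218) and (350,275) match the listed ones by tube and black knob; the yellow ones are look-alikes. Each objective sits on the wrong base, as stated. Now I'll check how close the background furniture is and draw the hand in.

Run:
```python
from h import *
np.set_printoptions(precision=3,suppress=True)
s,ms=load('scene0')
for n,p,z in [('legL',(246,229),0),('legR',(362,202),0),('comp',(238,190),.1),('comp',(238,190),.05),('dark cap',(186,283),.03),('beaker',(198,355),0),('yellow',(173,240),0),('dish',(176,270),.0),('tweez',(362,323),.0),('baseS',(257,318),.008),('baseL',(256,253),.008),('ystage',(342,160),.05)]: print(n,plane(ms,*p,z))
print(plane(load('top0')[1],213,183,.03))
```

```text
legL [0.742 0.163 0.   ]
legR [ 0.738 -0.137  0.   ]
comp [0.75 0.17 0.1 ]
comp [0.836 0.148 0.05 ]
dark cap [0.573 0.33  0.03 ]
beaker [0.42  0.348 0.   ]
yellow [0.767 0.323 0.   ]
dish [0.659 0.337 0.   ]
tweez [0.372 0.064 0.   ]
baseS [0.453 0.233 0.008]
baseL [0.636 0.173 0.008]
ystage [ 0.877 -0.15   0.05 ]
[0.558 0.333 0.03 ]
```

Request:
send_rows --pt "-3 30 0 0 0 0" --pt "-3 30 0 0 0 0" --pt "-3 30 0 0 0 0" --pt "-3 30 0 0 0 0" --pt "-3 30 0 0 0 0" --pt "-3 30 0 0 0 0" --pt "-3 30 0 0 0 0" --pt "0 30 0 0 0 0"

```text
time: 0.82
tool_pos: [0.1246, -0.2886, 0.23]
ee_rot: [-3.141, 0.0, 0.268]
wrist_force: [0.4, -0.4, 0.2]
width: 0.0938
finger_force: 0.0
```

Request:
send_rows --pt "22 24 0 0 0 -0.05" --pt "22 24 0 0 0 -0.05" --pt "22 24 0 0 0 -0.05" --pt "22 24 0 0 0 -0.05" --pt "22 24 0 0 0 -0.05" --pt "22 24 0 0 0 0" --pt "22 24 0 0 0 0" --pt "22 24 0 0 0 0"

```text
time: 1.48
tool_pos: [0.3017, -0.0967, 0.2305]
ee_rot: [3.141, -0.001, 0.019]
wrist_force: [0.6, -1.0, 0.0]
width: 0.0941
finger_force: 0.0
```

Request:
send_rows --pt "12 38 12 0 0 0" --pt "14 38 12 0 0 0" --pt "14 38 12 0 0 0" --pt "14 38 12 0 0 0" --pt "14 38 12 0 0 0" --pt "10 30 10 0 0 0" --pt "10 15 0 0 0 -0.019" --pt "0 0 0 0 0 0"

```text
time: 2.15
tool_pos: [0.3892, 0.1375, 0.2996]
ee_rot: [-3.141, 0.0, 0.005]
wrist_force: [0.2, 0.5, -0.3]
width: 0.0943
finger_force: 0.0
```

Run:
```python
from h import *
im,m=snap('wrist','w1'); print(sensors.get_obs()['tool_pos'],-m['R'].T@m['t'])
for n,p in dict(baseL=(.647,.169,.008),baseS=(.465,.229,.008),cS=(.47,.04,.08),cL=(.634,-.03,.1)).items(): print(n,proj(m,p,True))
```

```text
[0.38832185 0.13580471 0.2992032 ] [0.47390443 0.13729594 0.45320188]
baseL [300.88550169  -5.75334495]
baseS [250.38420527 140.28807865]
cS [422.77628742 138.36594882]
cL [491.7942979   -9.78165466]
```

View pics/w1.png

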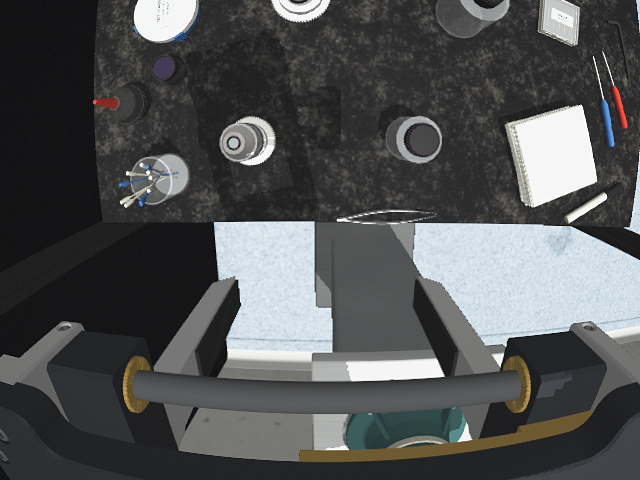

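The wrist view shows the large objective on the small base (235,140), the small cover (414,140), the wipes (553,157), the dark purple cap (loupe) at (167,68) and the tweezers (386,216); the large base is only just in frame at the top (300,5). I'll go forward for a second view.

Request:
send_rows --pt "38 0 0 0 0 0" --pt "38 0 0 0 0 0" --pt "38 0 0 0 0 0" --pt "38 0 0 0 0 0" --pt "10 0 0 0 0 0" --pt "0 0 0 0 0 0"

```text
time: 2.7
tool_pos: [0.5515, 0.1327, 0.2973]
ee_rot: [3.14, 0.005, -0.003]
wrist_force: [-0.2, -0.7, -0.3]
width: 0.0939
finger_force: 0.0
```

Run:
```python
from h import *
im,m=snap('wrist','w2'); print(sensors.get_obs()['tool_pos'])
```

```text
[0.55008331 0.13316478 0.29842769]
```

View pics/w2.png

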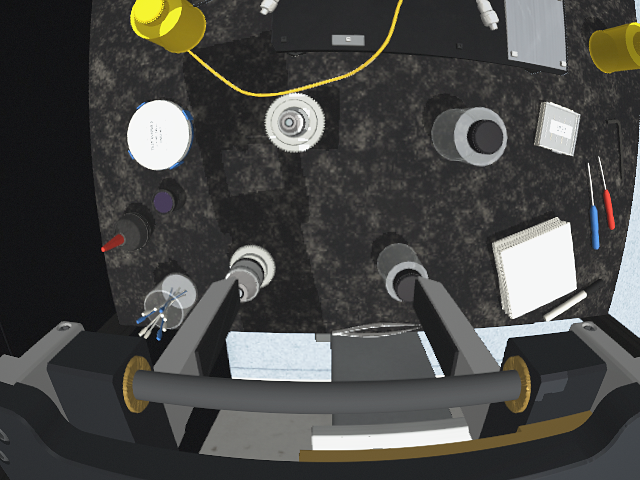

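The second view shows the small objective's lens at (293,121) on the large base, the large cover at (475,137) and its knob (487,137), the wipes at (537,268), and the large objective on the small base at (252,268). I'll measure bases, objectives and wipes.

```bash
cat > meas.py <<'E'
from h import *
from scipy.optimize import least_squares
np.set_printoptions(precision=4,suppress=True)
def blob(im,roi,th=150):
    x0,y0,x1,y1=roi; g=im[y0:y1,x0:x1].min(2)
    mk=(g>th).astype(np.uint8); mk=cv2.morphologyEx(mk,cv2.MORPH_CLOSE,np.ones((3,3)))
    cs,_=cv2.findContours(mk,cv2.RETR_EXTERNAL,cv2.CHAIN_APPROX_NONE); c=max(cs,key=cv2.contourArea)
    return c[:,0,:]+[x0,y0]
def circ(m,pts,z,r,fish):
    P=np.array([plane(m,*p,z,fish)[:2] for p in pts])
    c0=np.median(P,0)
    s=least_squares(lambda q:np.hypot(*(P-q).T)-r,c0,loss='cauchy',f_scale=.0008)
    e=np.abs(s.fun); return s.x,(np.hypot(*(P-s.x).T)-r<.0015).mean()*0+(np.abs(np.hypot(*(P-s.x).T)-r)<.0015).mean()
E
python3 - <<'E'
from meas import *
w1,m1=load('w1');w2,m2=load('w2');t,mt=load('top0');s,ms=load('scene0')
def both(name,views,r,z=.008):
    rs=[]
    for im,m,roi,f in views:
        c=blob(im,roi)
        x,q=circ(m,c,z,r,f); print(name,'plane',x,'inl',round(q,2)); p=proj(m,[*x,z],f); rs.append(ray(m,*p,f))
    if len(rs)>1: print('  tri',tri(rs))
both('bS',[(w1,m1,(210,105,290,180),1),(w2,m2,(210,235,285,310),1),(t,mt,(205,210,250,255),0),(s,ms,(235,275,280,332),0)],.029)
both('bL',[(w2,m2,(255,85,335,165),1),(t,mt,(268,165,312,208),0),(s,ms,(233,222,278,270),0)],.035)
for w,m,roi in [(w1,m1,(495,90,610,215)),(w2,m2,(480,205,590,325))]:
    c=blob(w,roi,200); b=cv2.boxPoints(cv2.minAreaRect(c.astype(np.float32))); print('wipe',b.ravel(),[plane(m,*p,.037,1)[:2] for p in b], plane(m,*c.mean(0),.037,1))
def sat(im,x,y,k=9):pass
print('lens large', tri([ray(m1,233,142,1),ray(m2,239,287,1)]))
print('lens small', tri([ray(m2,293,121,1),ray(mt,287.5,179.5),ray(ms,150+277/2.66,180+133/2.66)]))
# lens small in w2 crop
a=cv2.resize(w2[80:170,250:340],(540,540),interpolation=cv2.INTER_CUBIC)
b=cv2.resize(w1[105:180,205:280],(540,540),interpolation=cv2.INTER_CUBIC)[:,:260*2]
cv2.imwrite('pics/c3.png',cv2.resize(np.hstack([a,b]),(800,407))[:,:,::-1])
E
```

```text
bS plane [0.4646 0.2291] inl 0.71
bS plane [0.4657 0.2293] inl 0.35
bS plane [0.4638 0.2284] inl 0.57
bS plane [0.4598 0.2318] inl 0.3
  tri (array([0.4644, 0.2302, 0.0036]), [np.float64(0.0001682157805513601), np.float64(0.00045810085999306534), np.float64(0.00046267081560369844), np.float64(0.0004014213562401342)])
bL plane [0.6472 0.1694] inl 0.98
bL plane [0.6467 0.1693] inl 0.78
bL plane [0.6412 0.1726] inl 0.32
  tri (array([0.6479, 0.1705, 0.0032]), [np.float64(0.0008161807712426687), np.float64(0.0008051083809114133), np.float64(0.00047625901737913663)])
wipe [507.3291 123.6315 580.7519 102.2722 605.0031 185.6355 531.5803 206.9948] [array([ 0.495, -0.078]), array([ 0.537 , -0.1921]), array([ 0.4295, -0.2493]), array([ 0.394 , -0.1231])] [ 0.466  -0.1469  0.037 ]
wipe [480.7586 249.1035 564.7587 213.1035 594.8621 283.3448 510.8621 319.3448] [array([ 0.4984, -0.06  ]), array([ 0.5469, -0.1835]), array([ 0.4416, -0.2686]), array([ 0.3945, -0.1242])] [ 0.4818 -0.1436  0.037 ]
lens large (array([0.4651, 0.2336, 0.0697]), [np.float64(0.0013304042721783867), np.float64(0.0013304042721783984)])
lens small (array([0.6455, 0.1691, 0.0587]), [np.float64(0.0029373691197702827), np.float64(0.0028263529461774956), np.float64(0.0017875907544494928)])
```

View pics/c3.png

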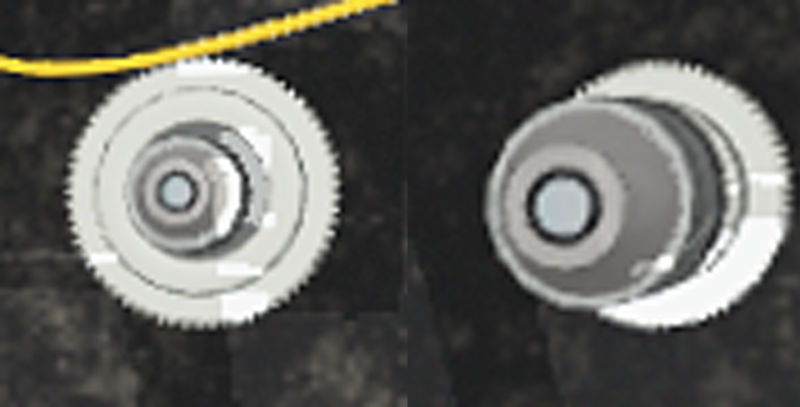

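The crop shows the small lens centre at w2 (288.6,121.5) and the large lens at w1 (233.1,142.2).

Run:
```python
from meas import *
w1,m1=load('w1');w2,m2=load('w2');t,mt=load('top0');s,ms=load('scene0')
print('S tri',tri([ray(m2,288.6,121.5,1),ray(mt,288.4,177.5),ray(ms,253.6,229.5)]),plane(m2,288.6,121.5,.06,1))
print('L tri',tri([ray(m1,233.1,142.2,1),ray(mt,222,223.2),ray(ms,252.6,281.8)]),plane(m1,233.1,142.2,.084,1))
```

```text
S tri (array([0.6471, 0.1708, 0.0606]), [np.float64(0.000566338080791881), np.float64(0.0006942260494906495), np.float64(0.0003703954304889918)]) [0.6466 0.171  0.06  ]
L tri (array([0.4654, 0.232 , 0.0835]), [np.float64(0.0006327721797831072), np.float64(0.0013306992245232614), np.float64(0.0007585337491844429)]) [0.4652 0.2313 0.084 ]
```

Request:
send_rows --pt "25 10 -20 0 0 0" --pt "25 10 -30 0 0 0" --pt "25 10 -35 0 0 0" --pt "22 8 -35 0 0 0" --pt "0 0 -35 0 0 0" --pt "0 0 -20 0 0 0" --pt "0 0 0 0 0 0" --pt "0 0 0 0 0 0"

```text
time: 3.42
tool_pos: [0.6438, 0.1715, 0.1272]
ee_rot: [3.141, 0.002, -0.0]
wrist_force: [0.8, 0.2, -0.1]
width: 0.0937
finger_force: 0.0
```

Run:
```python
from h import *
im,m=snap('wrist','w3'); o=sensors.get_obs();print(o['tool_pos'],o['ee_rot'],o['joint_positions'])
for p in [(.647,.171,.06),(.647,.1695,.008)]: print(proj(m,p,True))
# pad line projection at grasp height
tp=o['tool_pos']; print(proj(m,tp+[0,0,-.006],True))
cv2.imwrite('pics/w3c.png',im[150:450,100:540,::-1])
```

```text
[0.64534307 0.1718146  0.1297328 ] [-3.14133406e+00 -2.39982955e-03 -2.21173921e-04] [ 1.75427643e-01  3.82657076e-01  1.21434101e+00 -1.64811660e-04
  1.54218647e+00  1.74644935e+00]
[326.69075005 263.04716615]
[328.58289615 239.41965626]
[325.10477343 312.78240419]
```

View pics/w3c.png

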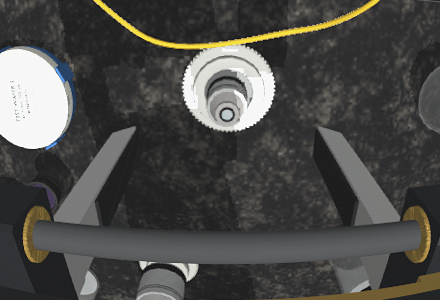

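The lens sits at (327,264), which matches the prediction. I'll descend.

Request:
send_rows --pt "2 -1 -25 0 0 0" --pt "0 0 -25 0 0 0" --pt "0 0 -20 0 0 0" --pt "0 0 0 0 0 0" --pt "0 0 0 0 0 0"

```text
time: 3.88
tool_pos: [0.648, 0.171, 0.0595]
ee_rot: [-3.141, -0.002, -0.0]
wrist_force: [0.4, 0.1, 0.6]
width: 0.0943
finger_force: 0.0
```

Request:
send_rows --pt "0 0 0 0 0 0" --pt "0 0 0 0 0 0"

```text
time: 4.05
tool_pos: [0.6496, 0.1713, 0.0612]
ee_rot: [-3.141, -0.006, -0.0]
wrist_force: [-0.2, 1.2, 0.8]
width: 0.0939
finger_force: 0.0
```

Request:
send_rows --pt "0 0 0 0 0 0"

```text
time: 4.13
tool_pos: [0.6491, 0.1713, 0.0602]
ee_rot: [-3.141, -0.005, -0.0]
wrist_force: [-0.3, -0.6, 0.7]
width: 0.0938
finger_force: 0.0
```

Request:
send_rows --pt "-2 0 -6 0 0 0" --pt "0 0 -6 0 0 0" --pt "0 0 0 0 0 0"

```text
time: 4.38
tool_pos: [0.6445, 0.1708, 0.0434]
ee_rot: [3.141, 0.003, -0.0]
wrist_force: [0.3, -0.8, -0.0]
width: 0.094
finger_force: 0.0
```

Request:
send_rows --pt "0 0 0 0 0 0" --pt "0 0 0 0 0 0" --pt "0 0 0 0 0 0" --pt "0 0 0 0 0 0" --pt "0 0 0 0 0 0" --pt "0 0 0 0 0 0" --grip 15

```text
time: 4.88
tool_pos: [0.6458, 0.1711, 0.0454]
ee_rot: [3.142, -0.0, -0.0]
wrist_force: [0.1, 0.5, -0.6]
width: 0.0572
finger_force: 0.0
```

Request:
send_rows --pt "0 0 0 0 0 0" --pt "0 0 0 0 0 0" --pt "0 0 0 0 0 0" --pt "0 0 0 0 0 0"

```text
time: 5.22
tool_pos: [0.6457, 0.171, 0.0452]
ee_rot: [3.142, -0.0, -0.0]
wrist_force: [0.1, 0.1, -0.1]
width: 0.0312
finger_force: 0.0
```

Request:
send_rows --pt "0 0 1 0 0 0" --pt "0 0 0 0 0 0" --pt "0 0 0 0 0 0" --pt "0 0 0 0 0 0"

```text
time: 5.55
tool_pos: [0.6455, 0.171, 0.0459]
ee_rot: [3.141, 0.001, -0.0]
wrist_force: [-0.2, 0.3, -1.0]
width: 0.0265
finger_force: 30.0
```

Request:
send_rows --pt "0 0 5 0 0 0" --pt "0 0 10 0 0 0" --pt "0 0 15 0 0 0" --pt "0 0 20 0 0 0" --pt "0 0 20 0 0 0" --pt "0 0 0 0 0 0"

```text
time: 6.05
tool_pos: [0.6487, 0.1716, 0.1231]
ee_rot: [-3.14, -0.011, -0.0]
wrist_force: [0.7, 0.8, -0.2]
width: 0.0265
finger_force: 30.0
```

Request:
send_rows --pt "0 0 20 0 0 0" --pt "-10 -20 10 0 0 0" --pt "-19 -33 5 0 0 0" --pt "-19 -33 0 0 0 0" --pt "-19 -33 0 0 0 0" --pt "-19 -33 0 0 0 0" --pt "-19 -33 0 0 0 0" --pt "-19 -33 0 0 0 0"

```text
time: 6.72
tool_pos: [0.5203, -0.0482, 0.1509]
ee_rot: [3.141, 0.0, 0.0]
wrist_force: [0.6, -0.8, -0.2]
width: 0.0266
finger_force: 30.0
```

Request:
send_rows --pt "-19 -33 0 0 0 0" --pt "-19 -33 0 0 0 0" --pt "-19 -33 0 0 0 0" --pt "-12 -14 0 0 0 0" --pt "-8 0 -10 0 0 0" --pt "0 0 0 0 0 0" --pt "0 0 0 0 0 0" --pt "0 0 0 0 0 0"

```text
time: 7.38
tool_pos: [0.4451, -0.1596, 0.1413]
ee_rot: [-3.142, -0.0, 0.0]
wrist_force: [0.2, 0.1, -0.4]
width: 0.0265
finger_force: 30.0
```

Run:
```python
from meas import *
im,m=snap('wrist','w4'); o=sensors.get_obs();print(o['tool_pos'],o['ee_rot'],o['wrist_force'],o['width'])
cv2.imwrite('pics/w4c.png',im[120:420,100:640,::-1])
P=o['tool_pos'];print(proj(m,P+[0,0,-.036+.05],True),proj(m,[P[0],P[1],.037],True))
c=blob(im,(100,120,640,330),200);b=cv2.boxPoints(cv2.minAreaRect(c.astype(np.float32)));print(b,c.min(0),c.max(0))
```

```text
[ 0.4453 -0.1595  0.1415] [ 3.1414 -0.0007  0.0009] [ 0.1994  0.5491 -0.9193] 0.026570273025338854
[325.4029 334.2081] [325.8669 249.5204]
[[527.9999 120.    ]
 [638.9999 120.    ]
 [638.9999 329.    ]
 [527.9999 329.    ]] [528 120] [639 329]
```

View pics/w4c.png

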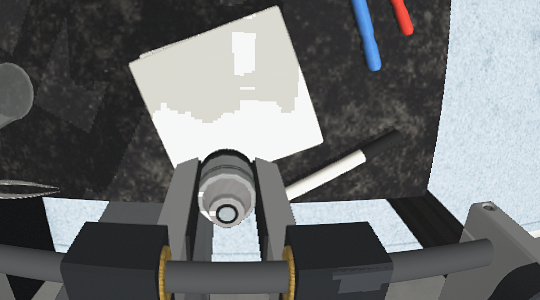

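The held lens is at (327,334), centred. The wipe top's corners are at (231,185), (377,127), (422,260), (275,285+).

Run:
```python
from meas import *
im,m=load('w4');w1,m1=load('w1');w2,m2=load('w2')
C=[plane(m,*p,.037,1) for p in [(231,185),(377,127),(422,260)]]
for c in C: print(c)
print('sides',np.linalg.norm(C[0]-C[1]),np.linalg.norm(C[1]-C[2]),'centre',(C[0]+C[2])/2)
print(tri([ray(m,377,127,1),ray(m1,581,105,1)]),tri([ray(m,231,185,1),ray(m1,506,123,1)]))
```

```text
[ 0.4936 -0.0918  0.037 ]
[ 0.5337 -0.1947  0.037 ]
[ 0.4369 -0.232   0.037 ]
sides 0.11048210300918061 0.1037756586198323 centre [ 0.4652 -0.1619  0.037 ]
(array([ 0.5338, -0.1951,  0.0338]), [np.float64(6.332171766053592e-05), np.float64(6.332171766053213e-05)]) (array([ 0.4938, -0.0863,  0.0187]), [np.float64(0.0028303296975191188), np.float64(0.002830329697519274)])
```

Request:
send_rows --pt "16 -4 -10 0 0 0" --pt "0 0 -20 0 0 0" --pt "0 0 -20 0 0 0" --pt "0 0 -12 0 0 0" --pt "0 0 0 0 0 0" --pt "0 0 0 0 0 0" --pt "0 0 0 0 0 0"

```text
time: 8.02
tool_pos: [0.4618, -0.1639, 0.0804]
ee_rot: [3.141, -0.002, 0.001]
wrist_force: [-0.5, -0.1, -0.7]
width: 0.0264
finger_force: 30.0
```

Request:
send_rows --pt "0 0 -2 0 0 0" --pt "0 0 0 0 0 0" --pt "0 0 0 0 0 0"

```text
time: 8.27
tool_pos: [0.4611, -0.1641, 0.078]
ee_rot: [3.141, -0.001, -0.0]
wrist_force: [0.6, -0.1, -1.6]
width: 0.0262
finger_force: 30.0
```

Request:
send_rows --pt "0 0 -2 0 0 0" --pt "0 0 0 0 0 0" --pt "0 0 0 0 0 0"

```text
time: 8.52
tool_pos: [0.4606, -0.164, 0.0752]
ee_rot: [3.142, 0.0, -0.0]
wrist_force: [0.1, 0.4, -1.8]
width: 0.0264
finger_force: 30.0
```

Request:
send_rows --pt "0 0 -1 0 0 0" --pt "0 0 0 0 0 0" --pt "0 0 0 0 0 0"

```text
time: 8.77
tool_pos: [0.4606, -0.164, 0.0741]
ee_rot: [-3.142, 0.0, -0.0]
wrist_force: [0.4, 0.2, -1.3]
width: 0.0264
finger_force: 30.0
```

Request:
send_rows --pt "0 0 -1 0 0 0" --pt "0 0 0 0 0 0" --pt "0 0 0 0 0 0"

```text
time: 9.02
tool_pos: [0.4606, -0.164, 0.0731]
ee_rot: [3.142, 0.0, -0.0]
wrist_force: [-0.2, -0.2, -1.6]
width: 0.0263
finger_force: 30.0
```

Request:
send_rows --pt "0 0 -1 0 0 0" --pt "0 0 0 0 0 0" --pt "0 0 0 0 0 0"

```text
time: 9.27
tool_pos: [0.4608, -0.164, 0.0724]
ee_rot: [3.141, -0.0, -0.0]
wrist_force: [-0.7, 0.0, 0.0]
width: 0.0264
finger_force: 30.0
```

Request:
send_rows --pt "0 0 -1 0 0 0" --pt "0 0 0 0 0 0" --pt "0 0 0 0 0 0"

```text
time: 9.52
tool_pos: [0.4609, -0.1641, 0.0723]
ee_rot: [3.141, -0.001, -0.0]
wrist_force: [-1.7, 0.1, 6.0]
width: 0.0263
finger_force: 30.0
```

Request:
send_rows --pt "0 0 0 0 0 0" --pt "0 0 0 0 0 0" --pt "0 0 0 0 0 0" --pt "0 0 0 0 0 0" --pt "0 0 0 0 0 0" --pt "0 0 0 0 0 0" --grip 75

```text
time: 10.02
tool_pos: [0.4606, -0.1639, 0.071]
ee_rot: [-3.142, 0.0, -0.0]
wrist_force: [0.8, 0.7, 0.4]
width: 0.063
finger_force: 0.0
```

Request:
send_rows --pt "0 0 10 0 0 0" --pt "0 0 20 0 0 0" --pt "0 0 30 0 0 0" --pt "0 0 35 0 0 0" --pt "0 0 0 0 0 0" --pt "0 0 0 0 0 0"

```text
time: 10.52
tool_pos: [0.4623, -0.1648, 0.1698]
ee_rot: [3.138, -0.006, -0.0]
wrist_force: [-0.5, -0.5, -1.1]
width: 0.075
finger_force: 0.0
```

Run:
```python
from meas import *
im,m=snap('wrist','w5'); o=sensors.get_obs();P=o['tool_pos'];print(P,o['wrist_force'],o['width'])
q=proj(m,[.4608,-.164,.087],True);print(q)
x,y=q.astype(int);cv2.imwrite('pics/w5c.png',cv2.resize(im[y-60:y+90,x-100:x+100],None,fx=3,fy=3)[:,:,::-1])
```

```text
[ 0.4611 -0.1642  0.1675] [ 0.2928  0.6247 -0.8601] 0.07506311079666146
[324.406  262.5428]
```

View pics/w5c.png

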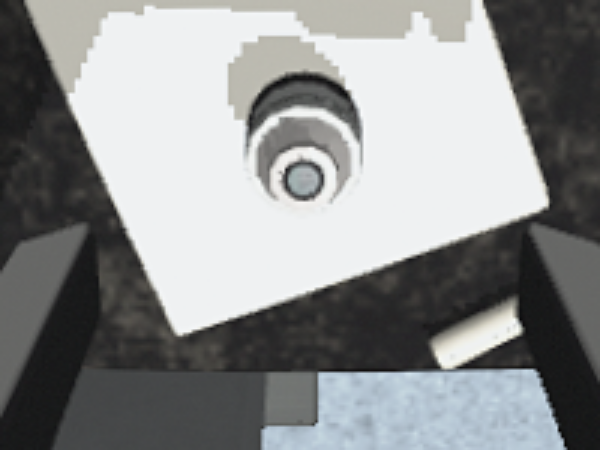

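The small objective stands upright on the wipes (lens (325,262), as predicted). Now the large objective.

Request:
send_rows --pt "0 20 0 0 0 0" --pt "1 40 0 0 0 0" --pt "1 40 0 0 0 0" --pt "1 40 0 0 0 0" --pt "1 40 0 0 0 0" --pt "0 40 0 0 0 0" --pt "0 40 0 0 0 0" --pt "0 40 0 0 0 0" --grip 94

```text
time: 11.23
tool_pos: [0.4631, 0.1377, 0.1643]
ee_rot: [3.141, 0.003, -0.0]
wrist_force: [0.2, 0.1, -0.8]
width: 0.0947
finger_force: 0.0
```

Request:
send_rows --pt "0 40 0 0 0 0" --pt "0 36 0 0 0 0" --pt "0 20 -20 0 0 0" --pt "0 0 -20 0 0 0" --pt "0 0 0 0 0 0" --pt "0 0 0 0 0 0" --pt "0 0 0 0 0 0" --pt "0 0 0 0 0 0"

```text
time: 11.9
tool_pos: [0.4653, 0.2315, 0.1272]
ee_rot: [-3.141, -0.001, -0.001]
wrist_force: [-0.6, 1.4, 0.7]
width: 0.0942
finger_force: 0.0
```

Run:
```python
from meas import *
im,m=snap('wrist','w6'); o=sensors.get_obs();P=o['tool_pos'];print(P,o['width'])
print('pred lens',proj(m,[.4653,.2318,.084],True),'cent',proj(m,[P[0],P[1],.084],True))
g=cv2.cvtColor(im,cv2.COLOR_RGB2GRAY)[200:400,220:440]
c=cv2.HoughCircles(cv2.medianBlur(g,3),cv2.HOUGH_GRADIENT,1,10,param1=120,param2=14,minRadius=4,maxRadius=40)
if c is not None:
  for a in c[0][:8]: u=a[:2]+[220,200]; print(u,a[2],plane(m,*u,.084,True))
```

```text
[0.4655 0.2315 0.1275] 0.0939893188316982
pred lens [325.2563 283.0274] cent [325.7542 282.7211]
[328.5 242.5] 38.3 [0.4897 0.2299 0.084 ]
[326.5 269.5] 31.6 [0.4737 0.2311 0.084 ]
[328.5 257.5] 33.8 [0.4809 0.2299 0.084 ]
[319.5 248.5] 22.4 [0.4862 0.2349 0.084 ]
[327.5 279.5] 15.8 [0.4675 0.2305 0.084 ]
[315.5 269.5] 22.7 [0.4737 0.2373 0.084 ]
[342.5 235.5] 11.0 [0.4937 0.2222 0.084 ]
[336.5 267.5] 22.5 [0.4749 0.2254 0.084 ]
```

Request:
send_rows --pt "1 -1 -20 0 0 0" --pt "0 0 -25 0 0 0" --pt "0 0 -20 0 0 0" --pt "0 0 -6 0 0 0" --pt "0 0 0 0 0 0" --pt "0 0 0 0 0 0" --pt "0 0 0 0 0 0" --grip 94

```text
time: 12.53
tool_pos: [0.4671, 0.2313, 0.0572]
ee_rot: [-3.14, -0.003, -0.001]
wrist_force: [-0.1, 0.3, 0.7]
width: 0.0941
finger_force: 0.0
```

Request:
send_rows --pt "0 0 0 0 0 0" --pt "0 0 0 0 0 0" --pt "0 0 0 0 0 0" --pt "0 0 0 0 0 0" --pt "0 0 0 0 0 0" --pt "0 0 0 0 0 0" --pt "0 0 0 0 0 0" --pt "0 0 0 0 0 0" --grip 30

```text
time: 13.2
tool_pos: [0.4656, 0.231, 0.0551]
ee_rot: [3.141, 0.0, -0.0]
wrist_force: [0.4, 0.2, 0.4]
width: 0.0441
finger_force: 0.0
```

Request:
send_rows --pt "0 0 0 0 0 0" --pt "0 0 0 0 0 0" --pt "0 0 0 0 0 0"

```text
time: 13.45
tool_pos: [0.4657, 0.2311, 0.0552]
ee_rot: [3.142, 0.0, -0.0]
wrist_force: [0.1, 0.4, -0.2]
width: 0.0406
finger_force: 30.0
```

Request:
send_rows --pt "0 0 5 0 0 0" --pt "0 0 15 0 0 0" --pt "0 0 25 0 0 0" --pt "0 0 25 0 0 0" --pt "15 -5 0 0 0 0" --pt "30 -10 0 0 0 0" --pt "35 -12 0 0 0 0" --pt "35 -12 0 0 0 0"

```text
time: 14.12
tool_pos: [0.5814, 0.1918, 0.1254]
ee_rot: [3.141, 0.0, 0.001]
wrist_force: [-0.9, -0.3, -1.5]
width: 0.0404
finger_force: 30.0
```

Request:
send_rows --pt "35 -12 0 0 0 0" --pt "20 -7 0 0 0 0" --pt "11 -3 0 0 0 0" --pt "0 0 0 0 0 0" --pt "0 0 0 0 0 0" --pt "0 0 0 0 0 0" --pt "0 0 0 0 0 0" --pt "0 0 0 0 0 0"

```text
time: 14.78
tool_pos: [0.6458, 0.1706, 0.1256]
ee_rot: [3.142, 0.0, 0.001]
wrist_force: [-1.0, 0.0, -1.1]
width: 0.0406
finger_force: 30.0
```

Run:
```python
from meas import *
im,m=snap('wrist','w7'); o=sensors.get_obs();P=o['tool_pos'];print(P,o['ee_rot'],o['width'],o['wrist_force'])
c=blob(im,(220,130,440,330));print(circ(m,c,.008,.035,1))
print('lens pred',proj(m,P+[0,0,.0288],1),proj(m,P+[.002,0,.0288],1))
cv2.imwrite('pics/w7c.png',cv2.resize(im[170:370,210:440],None,fx=3,fy=3)[:,:,::-1])
```

```text
[0.6459 0.1706 0.1256] [-3.1416 -0.0001  0.0008] 0.04038864796175852 [-0.0023  0.0314 -1.8404]
(array([0.6476, 0.1697]), np.float64(0.5536723163841808))
lens pred [325.6232 353.2359] [325.621  349.1231]
```

View pics/w7c.png

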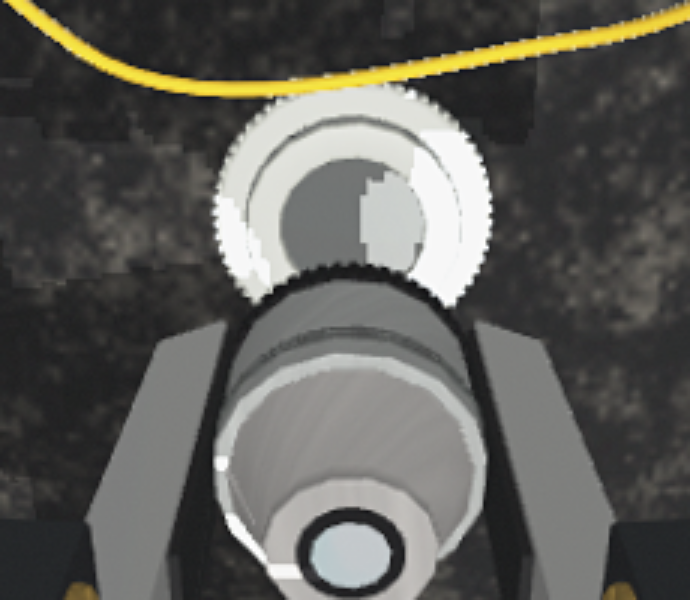

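Request:
send_rows --pt "2 -1 -10 0 0 0" --pt "0 0 -20 0 0 0" --pt "0 0 -20 0 0 0" --pt "0 0 -12 0 0 0" --pt "0 0 0 0 0 0" --pt "0 0 0 0 0 0" --pt "0 0 0 0 0 0"

```text
time: 15.42
tool_pos: [0.6493, 0.1692, 0.0642]
ee_rot: [-3.141, -0.002, -0.0]
wrist_force: [0.3, -0.4, -1.6]
width: 0.0404
finger_force: 30.0
```

Request:
send_rows --pt "0 0 -3 0 0 0" --pt "0 0 -3 0 0 0" --pt "0 0 0 0 0 0" --pt "0 0 0 0 0 0"

```text
time: 15.75
tool_pos: [0.6487, 0.169, 0.0574]
ee_rot: [3.142, -0.0, -0.0]
wrist_force: [0.1, 0.1, -2.1]
width: 0.0403
finger_force: 30.0
```

Request:
send_rows --pt "0 0 -3 0 0 0" --pt "0 0 0 0 0 0" --pt "0 0 0 0 0 0"

```text
time: 16.0
tool_pos: [0.6485, 0.169, 0.0539]
ee_rot: [3.141, 0.001, -0.0]
wrist_force: [0.7, -0.3, -2.7]
width: 0.0404
finger_force: 30.0
```

Request:
send_rows --pt "0 0 -2 0 0 0" --pt "0 0 0 0 0 0" --pt "0 0 0 0 0 0"

```text
time: 16.25
tool_pos: [0.6485, 0.169, 0.052]
ee_rot: [3.141, 0.0, -0.0]
wrist_force: [-0.2, 0.1, -2.4]
width: 0.0405
finger_force: 30.0
```

Request:
send_rows --pt "0 0 -1 0 0 0" --pt "0 0 0 0 0 0" --pt "0 0 0 0 0 0"

```text
time: 16.5
tool_pos: [0.6486, 0.1691, 0.0511]
ee_rot: [3.142, 0.0, -0.0]
wrist_force: [0.2, -1.1, -1.3]
width: 0.0404
finger_force: 30.0
```

Request:
send_rows --pt "0 0 -1 0 0 0" --pt "0 0 0 0 0 0" --pt "0 0 0 0 0 0"

```text
time: 16.75
tool_pos: [0.6486, 0.169, 0.0501]
ee_rot: [3.141, 0.0, -0.0]
wrist_force: [-0.4, -0.2, -2.2]
width: 0.0404
finger_force: 30.0
```

Request:
send_rows --pt "0 0 -1 0 0 0" --pt "0 0 0 0 0 0" --pt "0 0 0 0 0 0"

```text
time: 17.0
tool_pos: [0.6488, 0.169, 0.0493]
ee_rot: [3.142, -0.0, -0.0]
wrist_force: [0.5, 0.1, -1.7]
width: 0.0407
finger_force: 30.0
```

Request:
send_rows --pt "0 0 -1 0 0 0" --pt "0 0 0 0 0 0" --pt "0 0 0 0 0 0"

```text
time: 17.25
tool_pos: [0.6488, 0.169, 0.0492]
ee_rot: [3.142, -0.001, -0.0]
wrist_force: [-2.6, -0.3, 3.7]
width: 0.0406
finger_force: 30.0
```

Request:
send_rows --pt "0 0 -0.5 0 0 0" --pt "0 0 0 0 0 0" --pt "0 0 0 0 0 0"

```text
time: 17.5
tool_pos: [0.6488, 0.1691, 0.0492]
ee_rot: [3.142, -0.001, -0.0]
wrist_force: [-3.3, -0.8, 6.1]
width: 0.0404
finger_force: 30.0
```

Seated at the expected height (TCP .0492). I'll release and return for the small objective.

Request:
send_rows --pt "0 0 0 0 0 0" --pt "0 0 0 0 0 0" --pt "0 0 0 0 0 0" --pt "0 0 0 0 0 0" --pt "0 0 0 0 0 0" --pt "0 0 0 0 0 0" --grip 85

```text
time: 18.0
tool_pos: [0.6486, 0.169, 0.0474]
ee_rot: [3.141, 0.0, -0.0]
wrist_force: [-0.3, -0.4, -0.6]
width: 0.077
finger_force: 0.0
```

Request:
send_rows --pt "0 0 10 0 0 0" --pt "0 0 25 0 0 0" --pt "0 0 35 0 0 0" --pt "0 0 35 0 0 0" --pt "-10 -18 15 0 0 0" --pt "-19 -33 0 0 0 0" --pt "-19 -33 0 0 0 0" --pt "-19 -33 0 0 0 0"

```text
time: 18.67
tool_pos: [0.5813, 0.0512, 0.1693]
ee_rot: [3.141, -0.003, 0.001]
wrist_force: [-0.1, -0.4, 0.2]
width: 0.0847
finger_force: 0.0
```

Request:
send_rows --pt "-19 -33 0 0 0 0" --pt "-19 -33 0 0 0 0" --pt "-19 -33 0 0 0 0" --pt "-19 -33 0 0 0 0" --pt "-19 -33 0 0 0 0" --pt "-19 -33 0 0 0 0" --pt "-6 -18 0 0 0 0" --pt "0 0 0 0 0 0"

```text
time: 19.33
tool_pos: [0.4604, -0.1673, 0.1688]
ee_rot: [3.139, -0.001, -0.006]
wrist_force: [0.1, 0.9, -0.5]
width: 0.0847
finger_force: 0.0
```

Request:
send_rows --pt "0 0 0 0 0 0" --pt "0 0 0 0 0 0" --pt "0 0 0 0 0 0" --pt "0 0 0 0 0 0"

```text
time: 19.67
tool_pos: [0.4622, -0.1628, 0.1678]
ee_rot: [-3.141, -0.0, 0.002]
wrist_force: [0.4, -0.3, -0.2]
width: 0.0851
finger_force: 0.0
```

Request:
send_rows --pt "-1 -1 -25 0 0 0" --pt "0 0 -30 0 0 0" --pt "0 0 -25 0 0 0" --pt "0 0 -15 0 0 0" --pt "0 0 0 0 0 0" --pt "0 0 0 0 0 0" --pt "0 0 0 0 0 0" --pt "0 0 0 0 0 0"

```text
time: 20.33
tool_pos: [0.4621, -0.1653, 0.0746]
ee_rot: [3.14, -0.003, 0.0]
wrist_force: [-0.0, 0.4, -0.1]
width: 0.0854
finger_force: 0.0
```

Request:
send_rows --pt "0 0 0 0 0 0" --pt "0 0 0 0 0 0" --pt "0 0 0 0 0 0" --pt "0 0 0 0 0 0" --pt "0 0 0 0 0 0" --pt "0 0 0 0 0 0" --pt "0 0 0 0 0 0" --pt "0 0 0 0 0 0" --grip 15

```text
time: 21.0
tool_pos: [0.4606, -0.165, 0.0727]
ee_rot: [3.142, 0.0, -0.0]
wrist_force: [-0.0, -0.7, 0.0]
width: 0.035
finger_force: 0.0
```

Request:
send_rows --pt "0 0 0 0 0 0" --pt "0 0 0 0 0 0" --pt "0 0 0 0 0 0" --pt "0 0 0 0 0 0"

```text
time: 21.33
tool_pos: [0.4606, -0.1649, 0.0727]
ee_rot: [-3.141, 0.0, -0.0]
wrist_force: [0.2, 0.6, 0.1]
width: 0.0264
finger_force: 30.0
```

Request:
send_rows --pt "0 0 5 0 0 0" --pt "0 0 15 0 0 0" --pt "0 0 30 0 0 0" --pt "0 0 30 0 0 0" --pt "0 20 0 0 0 0" --pt "0 40 0 0 0 0" --pt "0 40 0 0 0 0" --pt "0 40 0 0 0 0"

```text
time: 22.0
tool_pos: [0.4605, -0.024, 0.1532]
ee_rot: [3.141, -0.001, -0.002]
wrist_force: [1.5, 0.1, -1.5]
width: 0.0262
finger_force: 30.0
```

Request:
send_rows --pt "0 40 0 0 0 0" --pt "0 40 0 0 0 0" --pt "0 40 0 0 0 0" --pt "0 40 0 0 0 0" --pt "0 40 0 0 0 0" --pt "3 36 0 0 0 0" --pt "0 18 0 0 0 0" --pt "0 0 -20 0 0 0"

```text
time: 22.67
tool_pos: [0.4659, 0.2339, 0.1368]
ee_rot: [-3.137, -0.008, 0.005]
wrist_force: [1.1, -0.1, -0.8]
width: 0.0264
finger_force: 30.0
```

Request:
send_rows --pt "0 0 -15 0 0 0" --pt "0 0 0 0 0 0" --pt "0 0 0 0 0 0" --pt "0 0 0 0 0 0" --pt "0 0 0 0 0 0" --pt "0 0 0 0 0 0"

```text
time: 23.17
tool_pos: [0.4645, 0.2289, 0.1191]
ee_rot: [-3.141, -0.002, -0.001]
wrist_force: [0.5, 0.7, -2.0]
width: 0.0266
finger_force: 30.0
```

Run:
```python
from meas import *
im,m=snap('wrist','w8'); o=sensors.get_obs();P=o['tool_pos'];print(P,o['ee_rot'],o['width'],o['wrist_force'])
c=blob(im,(240,130,420,330));print(circ(m,c,.008,.029,1),c.min(0),c.max(0))
print('lens pred',proj(m,P+[0,0,.0143],1),proj(m,P+[.002,0,.0143],1))
cv2.imwrite('pics/w8c.png',cv2.resize(im[170:370,210:440],None,fx=3,fy=3)[:,:,::-1])
t,_=snap('top','t1')
```

```text
[0.4644 0.2289 0.1189] [-3.141  -0.002  -0.0009] 0.02634224535857944 [ 0.6019 -0.629  -1.4118]
(array([0.466 , 0.2295]), np.float64(0.8326180257510729)) [286 207] [365 275]
lens pred [325.5965 334.8044] [325.5865 330.8828]
```

View pics/w8c.png

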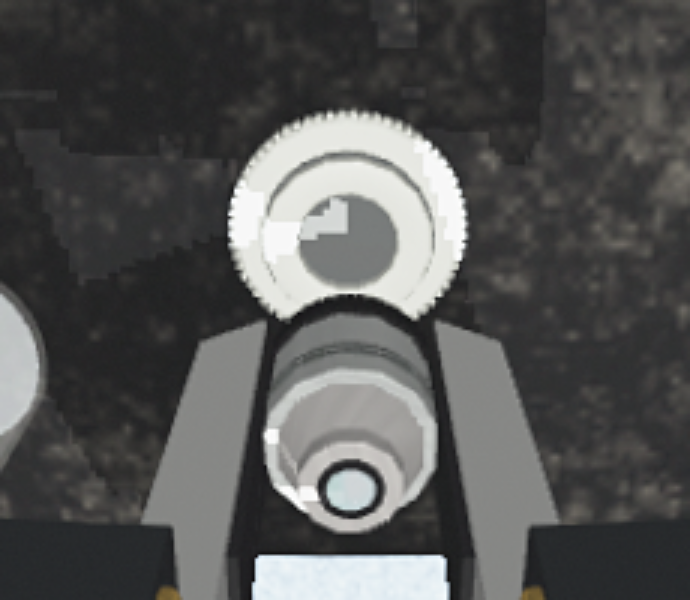

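Request:
send_rows --pt "0.7 0.9 -10 0 0 0" --pt "0 0 -20 0 0 0" --pt "0 0 -18 0 0 0" --pt "0 0 -8 0 0 0" --pt "0 0 0 0 0 0" --pt "0 0 0 0 0 0" --pt "0 0 0 0 0 0"

```text
time: 23.85
tool_pos: [0.4651, 0.2302, 0.0627]
ee_rot: [-3.141, -0.002, -0.0]
wrist_force: [-0.6, -0.2, -0.2]
width: 0.0263
finger_force: 30.0
```

Request:
send_rows --pt "0 0 -3 0 0 0" --pt "0 0 -3 0 0 0" --pt "0 0 0 0 0 0" --pt "0 0 0 0 0 0"

```text
time: 24.18
tool_pos: [0.4644, 0.23, 0.0558]
ee_rot: [3.142, -0.0, -0.0]
wrist_force: [-0.0, -0.8, -0.3]
width: 0.0264
finger_force: 30.0
```

Request:
send_rows --pt "0 0 -2 0 0 0" --pt "0 0 0 0 0 0" --pt "0 0 0 0 0 0"

```text
time: 24.43
tool_pos: [0.4643, 0.2299, 0.0536]
ee_rot: [3.141, 0.0, -0.0]
wrist_force: [-0.9, 0.2, -0.2]
width: 0.0265
finger_force: 30.0
```

Request:
send_rows --pt "0 0 -2 0 0 0" --pt "0 0 0 0 0 0" --pt "0 0 0 0 0 0"

```text
time: 24.68
tool_pos: [0.4642, 0.2299, 0.0515]
ee_rot: [3.141, 0.0, -0.0]
wrist_force: [0.0, 0.1, -0.9]
width: 0.0265
finger_force: 30.0
```

Request:
send_rows --pt "0 0 -2 0 0 0" --pt "0 0 0 0 0 0" --pt "0 0 0 0 0 0"

```text
time: 24.93
tool_pos: [0.4642, 0.2299, 0.0495]
ee_rot: [3.141, 0.0, -0.0]
wrist_force: [-0.4, -0.1, -1.4]
width: 0.0265
finger_force: 30.0
```

Request:
send_rows --pt "0 0 -1 0 0 0" --pt "0 0 0 0 0 0" --pt "0 0 0 0 0 0"

```text
time: 25.18
tool_pos: [0.4643, 0.2299, 0.0487]
ee_rot: [3.141, 0.0, -0.0]
wrist_force: [0.2, 0.7, -1.4]
width: 0.0263
finger_force: 30.0
```

Request:
send_rows --pt "0 0 -1 0 0 0" --pt "0 0 0 0 0 0" --pt "0 0 0 0 0 0"

```text
time: 25.43
tool_pos: [0.4644, 0.23, 0.0477]
ee_rot: [3.142, -0.0, -0.0]
wrist_force: [-0.1, -0.1, -1.2]
width: 0.0268
finger_force: 30.0
```

Request:
send_rows --pt "0 0 -0.7 0 0 0" --pt "0 0 0 0 0 0" --pt "0 0 0 0 0 0"

```text
time: 25.68
tool_pos: [0.4645, 0.23, 0.0477]
ee_rot: [-3.142, -0.0, -0.0]
wrist_force: [-2.1, -0.7, 3.9]
width: 0.0263
finger_force: 30.0
```

Seated (TCP .0477 as expected). I'll release, then look at both covers.

Request:
send_rows --pt "0 0 0 0 0 0" --pt "0 0 0 0 0 0" --pt "0 0 0 0 0 0" --pt "0 0 0 0 0 0" --pt "0 0 0 0 0 0" --pt "0 0 0 0 0 0" --grip 80

```text
time: 26.18
tool_pos: [0.4643, 0.2299, 0.0468]
ee_rot: [3.141, 0.0, -0.0]
wrist_force: [0.2, -0.2, 0.6]
width: 0.0634
finger_force: 0.0
```

Request:
send_rows --pt "0 0 10 0 0 0" --pt "0 0 25 0 0 0" --pt "0 0 35 0 0 0" --pt "0 0 35 0 0 0" --pt "0 -20 35 0 0 0" --pt "-3 -40 35 0 0 0" --pt "-4 -40 25 0 0 0" --pt "-4 -40 0 0 0 0" --grip 94

```text
time: 26.85
tool_pos: [0.4566, 0.1032, 0.2435]
ee_rot: [-3.14, -0.012, 0.002]
wrist_force: [0.6, -0.4, 0.4]
width: 0.0942
finger_force: 0.0
```

Request:
send_rows --pt "-4 -40 0 0 0 0" --pt "0 -30 0 0 0 0" --pt "0 0 0 0 0 0" --pt "0 0 0 0 0 0" --pt "0 0 0 0 0 0" --pt "0 0 0 0 0 0"

```text
time: 27.35
tool_pos: [0.4505, 0.0345, 0.2366]
ee_rot: [-3.141, -0.0, 0.001]
wrist_force: [-0.5, -0.1, -0.0]
width: 0.0942
finger_force: 0.0
```

Run:
```python
from meas import *
im,m=snap('wrist','w9'); o=sensors.get_obs();P=o['tool_pos'];print(P,o['ee_rot'],o['width'],o['wrist_force'])
w1,m1=load('w1');w2,m2=load('w2');t,mt=load('top0')
tiles=[]
for i,mm,f,c,z,h in [(im,m,1,(.466,.04),.07,45),(w1,m1,1,(.466,.04),.05,45),(im,m,1,(.634,-.03),.08,50),(w2,m2,1,(.634,-.03),.07,50)]:
    q=np.round(proj(mm,[*c,z],f)).astype(int); q=np.clip(q,[h,h],[639-h,479-h]); print('tile origin',q-h,'scale',290/(2*h))
    a=i[q[1]-h:q[1]+h,q[0]-h:q[0]+h]; tiles.append(cv2.resize(np.clip(a.astype(float)*1.6,0,255).astype(np.uint8),(290,290),interpolation=cv2.INTER_CUBIC))
cv2.imwrite('pics/cov.png',np.vstack([np.hstack(tiles[:2]),np.hstack(tiles[2:])])[:,:,::-1])
```

```text
[0.4505 0.0346 0.2364] [-3.1413  0.0002  0.0018] 0.09421150872068644 [0.8328 0.4262 1.0037]
tile origin [275 166] scale 3.2222222222222223
tile origin [371  96] scale 3.2222222222222223
tile origin [353   0] scale 2.9
tile origin [428  88] scale 2.9
```

View pics/cov.png

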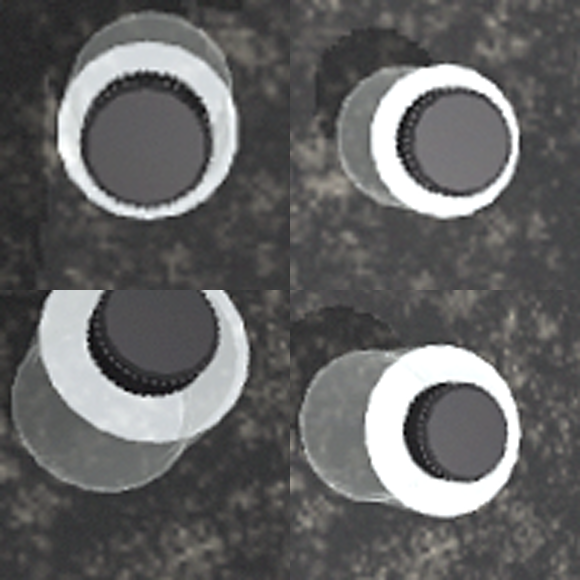

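Picture 1 of the composite has the small knob at w9 (320,210); the others are the small knob at w1 (424,140), and the large knob at w2 (488.7,136.3). I'll triangulate with the top view.

Run:
```python
from meas import *
_,m=load('w9');_,m1=load('w1');_,m2=load('w2');_,mt=load('top0')
print('S knob',tri([ray(m,320,210.35,1),ray(m1,424,140,1),ray(mt,298.1,263.4)]),plane(m,320,210.35,.084,1),plane(m1,424,140,.084,1))
print('S roof',tri([ray(m,320.8,206,1),ray(m1,418.8,139.4,1),ray(mt,298.3,265.8)]),plane(m,320.8,206,.064,1),plane(m1,418.8,139.4,.064,1))
print('L knob',tri([ray(m2,488.7,136.3,1),ray(mt,362.7,213.6)]),plane(m2,488.7,136.3,.1,1))
print('L roof',tri([ray(m2,480.3,136.5,1),ray(mt,362.4,216.6)]),plane(m2,480.3,136.5,.08,1))
```

```text
S knob (array([0.4687, 0.0389, 0.0798]), [np.float64(0.000843392045121523), np.float64(0.000373142582890061), np.float64(0.0006196498564704117)]) [0.4696 0.0396 0.084 ] [0.4684 0.0397 0.084 ]
S roof (array([0.4688, 0.0392, 0.0612]), [np.float64(9.905988793220007e-05), np.float64(0.00038756429499633554), np.float64(0.00047551925584587946)]) [0.4693 0.0393 0.064 ] [0.4685 0.0402 0.064 ]
L knob (array([ 0.6366, -0.0316,  0.0938]), [np.float64(0.0007421842203905666), np.float64(0.0007421842203905011)]) [ 0.6371 -0.0293  0.1   ]
L roof (array([ 0.6367, -0.0311,  0.075 ]), [np.float64(0.0005667066587011024), np.float64(0.000566706658701262)]) [ 0.6362 -0.0286  0.08  ]
```

Both covers' heights agree with the text to within a few mm. Small cover at (.469,.0395), large at (.6365,-.0295). I'll grip by the tube, small one first.

Request:
send_rows --pt "10 3 -35 0 0 0" --pt "9 2 -35 0 0 0" --pt "0 0 -35 0 0 0" --pt "0 0 0 0 0 0" --pt "0 0 0 0 0 0" --pt "0 0 0 0 0 0"

```text
time: 27.9
tool_pos: [0.4706, 0.0391, 0.1334]
ee_rot: [3.141, -0.003, 0.001]
wrist_force: [0.3, -0.4, 0.8]
width: 0.0939
finger_force: 0.0
```

Request:
send_rows --pt "0 0 -30 0 0 0" --pt "0 0 -30 0 0 0" --pt "0 0 -24 0 0 0" --pt "0 0 0 0 0 0" --pt "0 0 0 0 0 0" --pt "0 0 0 0 0 0"

```text
time: 28.4
tool_pos: [0.472, 0.0384, 0.0508]
ee_rot: [3.141, -0.006, 0.0]
wrist_force: [0.9, -0.4, -0.5]
width: 0.0938
finger_force: 0.0
```

Request:
send_rows --pt "0 0 0 0 0 0" --pt "0 0 0 0 0 0" --pt "0 0 0 0 0 0" --pt "0 0 0 0 0 0" --pt "0 0 0 0 0 0" --pt "0 0 0 0 0 0" --pt "0 0 0 0 0 0" --pt "0 0 0 0 0 0" --grip 40

```text
time: 29.07
tool_pos: [0.4695, 0.0385, 0.0474]
ee_rot: [-3.141, 0.0, -0.0]
wrist_force: [0.2, 0.5, 1.2]
width: 0.0515
finger_force: 30.0
```

Request:
send_rows --pt "0 0 10 0 0 0" --pt "0 0 25 0 0 0" --pt "0 0 30 0 0 0" --pt "0 0 25 0 0 0" --pt "0 15 0 0 0 0" --pt "-2 30 0 0 0 0" --pt "-2 35 0 0 0 0" --pt "0 35 0 0 0 0"

```text
time: 29.73
tool_pos: [0.4653, 0.1542, 0.1384]
ee_rot: [3.142, -0.001, -0.002]
wrist_force: [0.8, 0.4, -0.2]
width: 0.0511
finger_force: 30.0
```

Request:
send_rows --pt "0 35 0 0 0 0" --pt "0 28 0 0 0 0" --pt "0 13 0 0 0 0" --pt "0 0 0 0 0 0" --pt "0 0 0 0 0 0" --pt "0 0 0 0 0 0" --pt "0 0 0 0 0 0" --pt "0 0 0 0 0 0"

```text
time: 30.4
tool_pos: [0.4657, 0.2281, 0.1375]
ee_rot: [3.141, -0.0, -0.002]
wrist_force: [-0.1, -0.2, -0.0]
width: 0.0518
finger_force: 30.0
```

Run:
```python
from meas import *
im,m=snap('wrist','w10'); o=sensors.get_obs();P=o['tool_pos'];print(P,o['ee_rot'],o['width'],o['wrist_force'])
# held knob: dark disc on bright roof
kp=proj(m,P+[0,0,.0366],1);rp=proj(m,P+[0,0,.0166],1);print('knob pred',kp,'roof pred',rp)
for z,lo,nm in [(.0166,150,'roof')]:
    x,y=rp.astype(int); g=im[y-80:y+80,x-80:x+80].min(2); print(g[80,::10],g[::10,80])
cv2.imwrite('pics/w10.png',im[:,:,::-1])
c=blob(im,(240,100,420,260),150);print(c.min(0),c.max(0),circ(m,c,.008,.029,1))
```

```text
[0.4657 0.2282 0.1375] [ 3.1412 -0.0001 -0.0021] 0.05154214937161785 [ 0.7047 -0.6372 -0.6885]
knob pred [325.094  364.6784] roof pred [325.2317 337.6112]
[140 119  36 193  60  38  43  43  44  43  43  43  32 178  28  37] [152 213  95 196 196  30  33  43  44  42  42  43  56  81 104 106]
[287 204] [361 259] (array([0.466 , 0.2293]), np.float64(0.7339449541284404))
```

Request:
send_rows --pt "0 1.2 -8 0 0 0" --pt "0 0 -18 0 0 0" --pt "0 0 -18 0 0 0" --pt "0 0 -16 0 0 0" --pt "0 0 0 0 0 0" --pt "0 0 0 0 0 0" --pt "0 0 0 0 0 0"

```text
time: 31.03
tool_pos: [0.466, 0.2306, 0.0781]
ee_rot: [-3.141, -0.001, -0.001]
wrist_force: [0.0, -0.5, -0.7]
width: 0.0514
finger_force: 30.0
```

Request:
send_rows --pt "0 0 -4 0 0 0" --pt "0 0 -3 0 0 0" --pt "0 0 0 0 0 0" --pt "0 0 0 0 0 0"

```text
time: 31.37
tool_pos: [0.4656, 0.2307, 0.0706]
ee_rot: [-3.142, -0.0, -0.0]
wrist_force: [0.0, -0.4, -0.7]
width: 0.0515
finger_force: 30.0
```

Request:
send_rows --pt "0 0 -3 0 0 0" --pt "0 0 -2 0 0 0" --pt "0 0 0 0 0 0" --pt "0 0 0 0 0 0"

```text
time: 31.7
tool_pos: [0.4653, 0.2306, 0.0651]
ee_rot: [3.141, 0.0, -0.0]
wrist_force: [0.8, 0.5, -0.3]
width: 0.0519
finger_force: 30.0
```

Request:
send_rows --pt "0 0 -2 0 0 0" --pt "0 0 -2 0 0 0" --pt "0 0 0 0 0 0" --pt "0 0 0 0 0 0"

```text
time: 32.03
tool_pos: [0.4653, 0.2305, 0.0612]
ee_rot: [3.141, 0.0, -0.0]
wrist_force: [0.4, -0.3, -1.4]
width: 0.0515
finger_force: 30.0
```

Request:
send_rows --pt "0 0 -2 0 0 0" --pt "0 0 0 0 0 0" --pt "0 0 0 0 0 0"

```text
time: 32.28
tool_pos: [0.4654, 0.2306, 0.0593]
ee_rot: [3.141, 0.0, -0.0]
wrist_force: [0.6, 0.3, -0.6]
width: 0.0513
finger_force: 30.0
```

Request:
send_rows --pt "0 0 -2 0 0 0" --pt "0 0 0 0 0 0" --pt "0 0 0 0 0 0"

```text
time: 32.53
tool_pos: [0.4654, 0.2306, 0.0572]
ee_rot: [3.141, 0.0, -0.0]
wrist_force: [-0.0, -0.2, -1.2]
width: 0.0516
finger_force: 30.0
```

Request:
send_rows --pt "0 0 -1 0 0 0" --pt "0 0 0 0 0 0" --pt "0 0 0 0 0 0"

```text
time: 32.78
tool_pos: [0.4654, 0.2306, 0.0564]
ee_rot: [3.141, 0.0, -0.0]
wrist_force: [0.1, 0.1, -0.4]
width: 0.0513
finger_force: 30.0
```

Request:
send_rows --pt "0 0 -1 0 0 0" --pt "0 0 0 0 0 0" --pt "0 0 0 0 0 0"

```text
time: 33.03
tool_pos: [0.4656, 0.2307, 0.0555]
ee_rot: [3.142, -0.0, -0.0]
wrist_force: [0.0, -0.8, -0.3]
width: 0.0515
finger_force: 30.0
```

Request:
send_rows --pt "0 0 -1 0 0 0" --pt "0 0 0 0 0 0" --pt "0 0 0 0 0 0"

```text
time: 33.28
tool_pos: [0.4657, 0.2306, 0.0554]
ee_rot: [-3.142, -0.001, -0.0]
wrist_force: [-2.4, -1.0, 5.4]
width: 0.0514
finger_force: 30.0
```

Request:
send_rows --pt "0 0 -1 0 0 0" --pt "0 0 0 0 0 0" --pt "0 0 0 0 0 0"

```text
time: 33.53
tool_pos: [0.4657, 0.2307, 0.0554]
ee_rot: [-3.142, -0.001, -0.0]
wrist_force: [-3.6, -1.8, 10.0]
width: 0.0515
finger_force: 30.0
```

Flat on the rim at the predicted height with 10 N of push. I'll release and fetch the large cover.

Request:
send_rows --pt "0 0 -1 0 0 0" --pt "0 0 0 0 0 0"

```text
time: 33.7
tool_pos: [0.4657, 0.2307, 0.0553]
ee_rot: [-3.142, -0.001, -0.0]
wrist_force: [-6.2, -1.5, 13.3]
width: 0.0512
finger_force: 30.0
```

Request:
send_rows --pt "0 0 0 0 0 0" --pt "0 0 0 0 0 0" --pt "0 0 0 0 0 0" --pt "0 0 0 0 0 0" --pt "0 0 0 0 0 0" --pt "0 0 0 0 0 0" --pt "0 0 0 0 0 0" --pt "0 0 0 0 0 0" --grip 94

```text
time: 34.37
tool_pos: [0.4654, 0.2306, 0.0522]
ee_rot: [3.141, 0.0, -0.0]
wrist_force: [0.6, 0.6, 0.7]
width: 0.0939
finger_force: 0.0
```

Request:
send_rows --pt "0 0 15 0 0 0" --pt "0 0 35 0 0 0" --pt "0 0 35 0 0 0" --pt "10 -15 30 0 0 0" --pt "20 -30 0 0 0 0" --pt "24 -36 0 0 0 0" --pt "24 -36 0 0 0 0" --pt "24 -36 0 0 0 0"

```text
time: 35.03
tool_pos: [0.5657, 0.0803, 0.1679]
ee_rot: [-3.142, -0.001, 0.001]
wrist_force: [0.2, 0.3, 0.1]
width: 0.094
finger_force: 0.0
```

Request:
send_rows --pt "24 -36 0 0 0 0" --pt "24 -36 0 0 0 0" --pt "20 -30 0 0 0 0" --pt "0 -5 -10 0 0 0" --pt "0 0 0 0 0 0" --pt "0 0 0 0 0 0" --pt "0 0 0 0 0 0" --pt "0 0 0 0 0 0"

```text
time: 35.7
tool_pos: [0.6307, -0.0211, 0.158]
ee_rot: [-3.141, -0.001, 0.002]
wrist_force: [0.7, 0.3, -0.1]
width: 0.094
finger_force: 0.0
```

Run:
```python
from meas import *
im,m=snap('wrist','w11'); o=sensors.get_obs();P=o['tool_pos'];print(P,o['ee_rot'],o['width'])
q=proj(m,[.6365,-.0295,.08],1);print('roof pred',q)
c=blob(im,(int(q[0])-60,int(q[1])-60,int(q[0])+60,int(q[1])+60),110); print(c.min(0),c.max(0),circ(m,c,.08,.0315,1))
```

```text
[ 0.6308 -0.0211  0.1582] [-3.1415 -0.001   0.0019] 0.09445698031467709
roof pred [338.7219 253.8984]
[292 201] [386 296] (array([ 0.6372, -0.0298]), np.float64(0.9047619047619048))
```

Request:
send_rows --pt "6 -8.6 0 0 0 0" --pt "0 0 0 0 0 0" --pt "0 0 -15 0 0 0" --pt "0 0 -30 0 0 0" --pt "0 0 -30 0 0 0" --pt "0 0 -22 0 0 0" --pt "0 0 -8 0 0 0" --pt "0 0 0 0 0 0"

```text
time: 36.42
tool_pos: [0.6352, -0.031, 0.0494]
ee_rot: [-3.141, 0.006, -0.0]
wrist_force: [-0.9, -0.1, -0.3]
width: 0.0939
finger_force: 0.0
```

Request:
send_rows --pt "0 0 0 0 0 0" --pt "0 0 0 0 0 0" --pt "0 0 0 0 0 0"

```text
time: 36.67
tool_pos: [0.6387, -0.0315, 0.0551]
ee_rot: [3.141, -0.005, -0.0]
wrist_force: [0.6, -0.2, 1.0]
width: 0.094
finger_force: 0.0
```

Request:
send_rows --pt "0 0 0 0 0 0" --pt "0 0 0 0 0 0" --pt "0 0 0 0 0 0" --pt "0 0 0 0 0 0" --pt "0 0 0 0 0 0" --pt "0 0 0 0 0 0" --pt "0 0 0 0 0 0" --grip 50

```text
time: 37.25
tool_pos: [0.6371, -0.0311, 0.0525]
ee_rot: [-3.141, -0.0, -0.0]
wrist_force: [-1.4, 1.7, 0.6]
width: 0.0624
finger_force: 29.9
```

Request:
send_rows --pt "0 0 10 0 0 0" --pt "0 0 25 0 0 0" --pt "0 0 35 0 0 0" --pt "0 0 30 0 0 0" --pt "0 15 0 0 0 0" --pt "3 30 0 0 0 0" --pt "4 35 0 0 0 0" --pt "3 35 0 0 0 0"

```text
time: 37.92
tool_pos: [0.6469, 0.0846, 0.1522]
ee_rot: [3.141, 0.0, -0.002]
wrist_force: [-0.1, 0.6, -1.3]
width: 0.0623
finger_force: 29.9
```

Request:
send_rows --pt "0 35 0 0 0 0" --pt "0 30 0 0 0 0" --pt "0 20 0 0 0 0" --pt "0 0 0 0 0 0" --pt "0 0 0 0 0 0" --pt "0 0 0 0 0 0" --pt "0 0 0 0 0 0" --pt "0 0 0 0 0 0"

```text
time: 38.58
tool_pos: [0.6472, 0.1673, 0.1523]
ee_rot: [3.141, 0.0, -0.002]
wrist_force: [0.1, -0.1, -0.7]
width: 0.062
finger_force: 29.9
```

Run:
```python
from meas import *
im,m=snap('wrist','w12'); o=sensors.get_obs();P=o['tool_pos'];print(P,o['ee_rot'],o['width'],o['wrist_force'])
c=blob(im,(240,100,420,262),150);print(c.min(0),c.max(0),circ(m,c,.008,.035,1))
```

```text
[0.6472 0.1673 0.1524] [ 3.1413  0.     -0.0021] 0.06205814646607063 [ 0.8734 -0.2892 -0.9775]
[281 193] [366 261] (array([0.6479, 0.1696]), np.float64(0.4746666666666667))
```

Request:
send_rows --pt "0.3 2.2 -8 0 0 0" --pt "0 0 -18 0 0 0" --pt "0 0 -20 0 0 0" --pt "0 0 -18 0 0 0" --pt "0 0 -8 0 0 0" --pt "0 0 0 0 0 0" --pt "0 0 0 0 0 0" --pt "0 0 0 0 0 0"

```text
time: 39.3
tool_pos: [0.6483, 0.1709, 0.0819]
ee_rot: [-3.141, -0.002, -0.0]
wrist_force: [0.9, -0.2, -1.3]
width: 0.0624
finger_force: 29.9
```

Request:
send_rows --pt "0 0 -4 0 0 0" --pt "0 0 -3 0 0 0" --pt "0 0 0 0 0 0" --pt "0 0 0 0 0 0"

```text
time: 39.63
tool_pos: [0.6473, 0.1709, 0.0734]
ee_rot: [3.142, 0.0, -0.0]
wrist_force: [0.4, 0.0, -1.5]
width: 0.0623
finger_force: 29.9
```

Request:
send_rows --pt "0 0 -2 0 0 0" --pt "0 0 -2 0 0 0" --pt "0 0 0 0 0 0" --pt "0 0 0 0 0 0"

```text
time: 39.97
tool_pos: [0.6472, 0.1709, 0.0691]
ee_rot: [3.141, 0.001, -0.0]
wrist_force: [0.9, -0.0, -1.2]
width: 0.0622
finger_force: 29.9
```

Request:
send_rows --pt "0 0 -2 0 0 0" --pt "0 0 -2 0 0 0" --pt "0 0 0 0 0 0" --pt "0 0 0 0 0 0"

```text
time: 40.3
tool_pos: [0.6472, 0.1708, 0.0651]
ee_rot: [3.141, 0.001, -0.0]
wrist_force: [0.8, -0.3, -0.9]
width: 0.0622
finger_force: 29.9
```

Request:
send_rows --pt "0 -1 -2 0 0 0" --pt "0 0 0 0 0 0" --pt "0 0 0 0 0 0"

```text
time: 40.55
tool_pos: [0.6472, 0.1698, 0.0632]
ee_rot: [3.142, 0.0, -0.0]
wrist_force: [-0.0, -0.5, -0.9]
width: 0.0622
finger_force: 29.9
```

Request:
send_rows --pt "0 0 -1 0 0 0" --pt "0 0 -1 0 0 0" --pt "0 0 0 0 0 0" --pt "0 0 0 0 0 0"

```text
time: 40.88
tool_pos: [0.6473, 0.1699, 0.0613]
ee_rot: [3.141, 0.0, -0.0]
wrist_force: [0.7, 0.9, -0.7]
width: 0.0623
finger_force: 29.9
```

Request:
send_rows --pt "0 0 -1 0 0 0" --pt "0 0 0 0 0 0" --pt "0 0 0 0 0 0"

```text
time: 41.13
tool_pos: [0.6475, 0.1699, 0.0605]
ee_rot: [3.142, -0.0, -0.0]
wrist_force: [0.4, 0.4, -1.1]
width: 0.0626
finger_force: 29.9
```

Request:
send_rows --pt "0 0 -1 0 0 0" --pt "0 0 0 0 0 0" --pt "0 0 0 0 0 0"

```text
time: 41.38
tool_pos: [0.6476, 0.1699, 0.0605]
ee_rot: [3.142, -0.001, -0.0]
wrist_force: [-1.9, 0.0, 4.8]
width: 0.0622
finger_force: 29.9
```

Seated at .0605 as expected. I'll push a little, release, retreat and check.

Request:
send_rows --pt "0 0 -2 0 0 0" --pt "0 0 0 0 0 0" --pt "0 0 0 0 0 0"

```text
time: 41.63
tool_pos: [0.6476, 0.17, 0.0604]
ee_rot: [3.142, -0.002, 0.0]
wrist_force: [-4.2, 0.0, 10.5]
width: 0.0623
finger_force: 29.9
```

Request:
send_rows --pt "0 0 0 0 0 0" --pt "0 0 0 0 0 0" --pt "0 0 0 0 0 0" --pt "0 0 0 0 0 0" --pt "0 0 0 0 0 0" --pt "0 0 0 0 0 0" --pt "0 0 0 0 0 0" --pt "0 0 0 0 0 0" --grip 94

```text
time: 42.3
tool_pos: [0.6473, 0.1699, 0.0572]
ee_rot: [3.141, 0.0, -0.0]
wrist_force: [0.3, -0.1, 0.8]
width: 0.0941
finger_force: 0.0
```

Request:
send_rows --pt "0 0 15 0 0 0" --pt "0 0 35 0 0 0" --pt "0 0 35 0 0 0" --pt "0 0 35 0 0 0" --pt "-10 -5 35 0 0 0" --pt "-25 -5 35 0 0 0" --pt "-35 -5 25 0 0 0" --pt "-35 -5 0 0 0 0"

```text
time: 42.97
tool_pos: [0.5462, 0.1503, 0.2773]
ee_rot: [-3.14, -0.012, -0.001]
wrist_force: [-0.5, 0.0, 1.0]
width: 0.0939
finger_force: 0.0
```

Request:
send_rows --pt "-35 -10 0 0 0 0" --pt "-35 -10 0 0 0 0" --pt "-35 -10 0 0 0 0" --pt "0 0 0 0 0 0" --pt "0 0 0 0 0 0" --pt "0 0 0 0 0 0"

```text
time: 43.47
tool_pos: [0.4402, 0.1204, 0.2707]
ee_rot: [-3.141, -0.002, -0.0]
wrist_force: [0.7, 0.3, -0.2]
width: 0.0942
finger_force: 0.0
```

Run:
```python
from meas import *
im,m=snap('wrist','w13'); o=sensors.get_obs();print(o['tool_pos'],o['width'])
t,mt=snap('top','t2'); s,ms=snap('scene','s2')
a=cv2.resize(s[180:340,190:290],(375,600),interpolation=cv2.INTER_CUBIC)
b=cv2.resize(im[0:300,150:510],(425,354));c=cv2.resize(t[140:245,190:340],(425,246))
cv2.imwrite('pics/fin.png',np.hstack([a,np.vstack([b,c[:246]])])[:,:,::-1])
```

```text
[0.4406 0.1204 0.2705] 0.09423129852026808
```

View pics/fin.png

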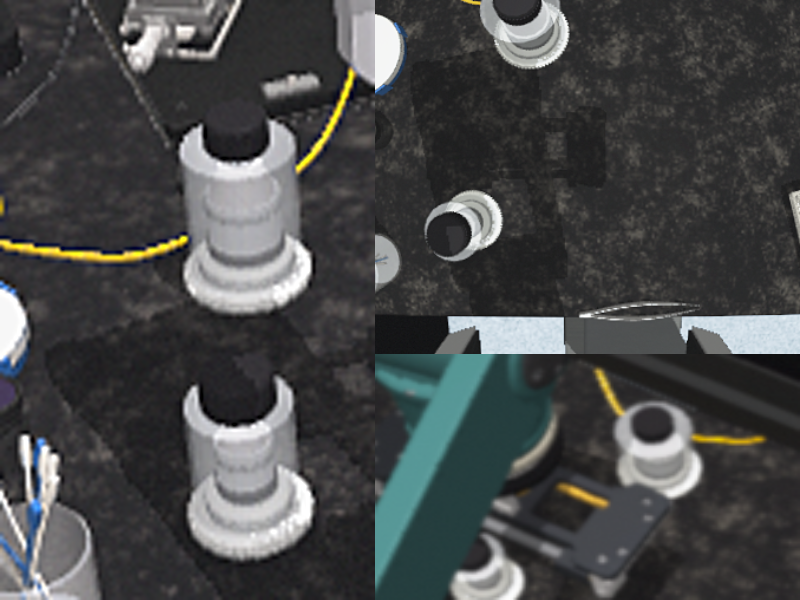

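Both covers sit upright and level on their bases with the right objective inside; the tweezers have not moved. Handing in.

```bash
python3 -c "
from bench import ticket; print(ticket.close_job())"
```

```text
the job is handed in; nothing more can be done
None
```

The job is handed in after about 43 s of arm time: both objectives sit home in the bases of their own size, and each base is closed with its cover pushed flat on the rim.

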